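# Unchock and press the lever that raises the sherd bin's flap

### The job

With a fingertip, push the wooden chock by its upright peg so that it slides flat along the bench out from under the lever, on the peg's side, until it is completely clear of the lever with a finger's width to spare. Then press the wooden pad at the lever's long end down to its stop so that the heavy steel flap of the sorting bin stands up, and finish while still holding the lever down there. Do not lift or tip the chock, do not touch the flap itself, and leave the jug base, the loose rim shard, the dental pick and the sherd tray alone.

Things in the scene. Friction and masses are not known exactly. Their poses are not given: they have to be found in the camera images.
- stand: The fixed steel stand on the bench. Origin on the bench directly below the lever's pivot (pivot axis 65 mm above it, along the stand's y). Its +x runs from the pivot to the steel sorting bin (bin 180 x 190 mm, 100 mm high, from 40 to 220 mm along +x, covered by the flap); the lever's long end points along its -x. A 35 x 50 mm foot with a rubber stop post stands 200 mm along -x, below the lever pad. Axis z is up.
- lever (a joint): Lever angle in rad: 0 at rest (long end up, sloping upward from the pivot at 0.175 rad), grows as the long end is pressed down, 0.36 at its stop; falls back to 0 when let go, by the flap's weight. Aluminium bar 30 mm wide, 12 mm thick, reaching 220 mm from the pivot at the long end. With the chock under it, it can only move about 0.08.
- lever_pad (a point): Centre of the top face of the light wooden press pad (56 mm along the lever, 46 mm across) at the lever's long end, 200 mm from the pivot; about 111 mm above the bench at rest and about 39 mm at the stop; moves with the lever. Pushing it down takes about 6 to 12 N, more or less evenly over the travel; beyond the stop it is rigid.
- flap (a joint): Opening of the heavy hinged steel flap that covers the bin, rad: 0 closed, 0.54 when the lever is at its stop (always 1.5 times the lever angle). Plate 186 x 198 mm, 1.0 to 1.6 kg, hinged on the side nearest the pivot.
- chock: Loose light wooden chock, 0.2 to 0.4 kg. Origin on its underside below the centre of its nose block (40 mm along x, 50 mm wide in y, 70 mm high), which stands under the lever 130 mm from the pivot. From the nose a tail 50 mm wide and 18 mm high runs along the chock's +x to x = 145 mm, sticking out from under the lever on the stand's -y side. Axis z is up.
- chock_peg (a point): Middle (48 mm above the bench) of the dark round peg, 18 mm in diameter, that stands upright on the chock's tail at x = 120 mm, from 18 to 78 mm above the bench. Between the nose block and the peg there is 91 mm of free tail, about 96 mm from the lever's edge to the peg.
- chock_nose (a point): Centre of the nose block's end face that looks away from the peg (chock x = -20 mm, 35 mm above the bench).
- jug: Bystander: squat brown stoneware jug base, 132 mm across, 85 mm high, loose, on the stand's +y side. Origin under its centre.
- shard: Bystander: curved terracotta rim shard, about 65 mm long, 35 mm high, standing loose on the stand's +y side. Origin at its foot.
- pick: Bystander: bone-handled dental pick lying on the bench, 155 mm long along its x, 10 mm thick, beside the bin on the stand's -y side. Origin under its middle.
- tray: Bystander: grey plastic sherd tray, 110 x 160 mm, 35 mm high, loose, on the stand's +y side. Origin under its centre.
There are look-alikes about, which are no part of the job. Of the things shaped like the chock, the wooden one is meant.

How it is judged:
By the outcome, as a careful person would: the job done as asked, in the order asked, and still so for the second after the job is handed in, while the arm keeps its last pose, push and grip.
It also fails if it takes over 64 s, if anything falls off the work surface, if the arm or the gripper's body presses on something with over 40 N, if the wrist force passes 120 N, or if a joint passes its speed limit or range.

### The arm

A 6-joint arm with a two-finger parallel gripper is mounted at the origin on the work surface. World frame = base frame: x ahead of the robot, y to its left, z up, the work surface at z = 0. Lengths are in m, angles in rad, forces in N, time in s.
With the tool pointing down it reaches from about 0.375 to 0.9 m from the base axis. Payload 3.1 kg.
Tool frame: the origin (TCP) lies midway between the tips of the shut fingers; the grasp point (between the pads) lies 19 mm behind it; y points along the fingers, x is the direction in which the jaws open and shut, and the axes are right-handed (so a half turn about y gives the same grasp; the last joint's range is limited). The gripper opens to 87 mm and grips with 3 to 60 N. Pads are 19 mm wide; open, the fingers measure 117 mm over their backs; the gripper's body (75 mm by 190 mm) begins 51 mm behind the grasp point.
Start: joints at [-1.359, 0.527, 1.433, -0, 1.181, -0.178], TCP at [0.238, -0.578, 0.223] pointing down, gripper open.
Joint ranges: [-3.08, 3.08], [-0.75, 2.2], [0.22, 2.44], [-1.43, 4.57], [0, 2.65], [-2.85, 2.85]. Speed limits (rad/s): [2.79, 2.79, 3.14, 3.14, 3.14, 3.14].

### API

Orientations are given as a unit quaternion [x, y, z, w].
In Python, from rig import * gives the robot as it stands.
- The arm moves only by the tool jog_arm, never from a script. Its argument "series" is a list of rows, each a list of 7 numbers: the shift along the tool's x, y, z in mm, then the turn, a rotation vector about the tool's x, y, z in rad, then the gripper's target within -1 to 1 (shut at 1, half-way at 0, fully open at -1). A call has 1 to 20 rows; each row is the pose to reach, as a shift and turn from the pose commanded when the call began, along the tool's axes at that moment; what a row does not reach only later rows make up. A row lasts 1/8 s, in which the tool goes at most 62.5 mm and 10.7 degrees, less where a joint would pass 70% of its speed; a pose out of reach is approached as far as the arm can. A call with a gripper value outside its range is refused whole. The fingers move at their own pace and stop on an object; "grip_force" is the grip in N (left out, the last holds). Time passes only in rows, so rows that repeat a pose let the fingers close. It gives the time, the measured TCP pose, the force and the opening at its end, in the units of the state.
- get_obs(): the state, without advancing time (a new reading comes with each control period).
- camera(name): name is "side" or "top" or "wrist"; returns a dict with "img" (480x640x3 uint8, red, green, blue), "depth" (480x640 float32, m along the optical axis (not along the pixel's ray), 0 where there is no reading), "camera_matrix" (3x3 intrinsics, pixels), "rvec" (rotation vector, rad) and "tvec" (3), from world to camera coordinates, as OpenCV has them. Camera axes: x right, y down, z forward; pixel columns grow to the right and rows downward; lengths in m; the calibration is good to about 2 mm. A picture is of the moment at which its call begins.
- hand_in(): hands the job in, once; it reports no verdict.
The state is a dict: "time": time; "q": joint angles; "joint_velocities": joint speeds; "joint_torque": joint torques, N m; "position": TCP position; "tool_rot": TCP orientation; "ft_force": force on the tool from outside, world axes, zero at the start; "moment": the same for the moment, N m; "grip_width": finger opening in m.
Only numpy, scipy, OpenCV 4.12 (cv2) and the standard library are available. Lean on these libraries where they do the work, as an engineer would, in place of code of your own. Each camera call takes 0.05 s, during which the arm holds its last target.

## Working session

There is one attempt and no reset: what is moved stays moved. The work goes in short steps, Python scripts to look and compute and a tool call to move; the robot and the scene stay as the last step left them, time stands still between calls to the robot, and variables do not carry over. Pictures are saved under pics/ and viewed, and the job is handed in when it is done.

Besides the shell and the picture viewer there is one more tool, called after "Request:" as name(argument=value, ...) on one line, values as JSON. jog_arm: Moves the arm, as the interface text tells. Its arguments: {"type":"object","properties":{"series":{"type":"array","items":{"type":"array","items":{"type":"number"}}},"grip_force":{"type":"number"}},"required":["series"]}

```bash
mkdir -p pics; ls; python3 - <<'E'
from rig import *
import cv2,pickle
o=get_obs();print(o)
for n in ("side","top","wrist"):
    c=camera(n);pickle.dump(c,open(f'pics/{n}0.pkl','wb'))
    cv2.imwrite(f'pics/{n}0.png',c['img'][:,:,::-1])
    print(n,c['camera_matrix'].tolist(),c['rvec'],c['tvec'])
E
```

```text
pics
{'time': 0.0, 'q': array([-1.35849256e+00,  5.28455617e-01,  1.43389529e+00, -2.70042567e-05,
        1.18140437e+00, -1.78488483e-01]), 'joint_velocities': array([-1.21785105e-03,  4.19749681e-04,  1.05769207e-03,  9.85562656e-04,
        1.67480397e-04,  8.03958756e-05]), 'joint_torque': array([-1.33608879e-03, -4.40036559e+01, -1.76592118e+01,  6.32473198e-02,
        5.81236265e-02, -1.57871523e-04]), 'position': array([ 0.2379454 , -0.57714041,  0.22158035]), 'tool_rot': array([-0.58703958,  0.39396045, -0.39284874,  0.58808975]), 'ft_force': array([ 0.35677914, -0.28915717, -0.01177586]), 'moment': array([0.01011631, 0.00333192, 0.0187484 ]), 'grip_width': 0.08670304494795916}
side [[617.6084234060419, 0.0, 302.99394050551], [0.0, 617.6084234060419, 238.60360493371022], [0.0, 0.0, 1.0]] [ 0.76351932 -2.51688252  1.1833401 ] [0.51283415 0.18990349 1.14490402]
top [[543.0269771059008, 0.0, 314.9107253844995], [0.0, 543.0269771059008, 249.93069520639727], [0.0, 0.0, 1.0]] [ 2.12198181 -2.17458175  0.13998788] [0.15393044 0.54427828 0.9947127 ]
wrist [[357.2558072615054, 0.0, 312.732134821174], [0.0, 357.2558072615054, 240.06776620011848], [0.0, 0.0, 1.0]] [-2.39708461  1.60535921  0.24206592] [-0.62328822 -0.03456598  0.39138482]
```

View pics/side0.png

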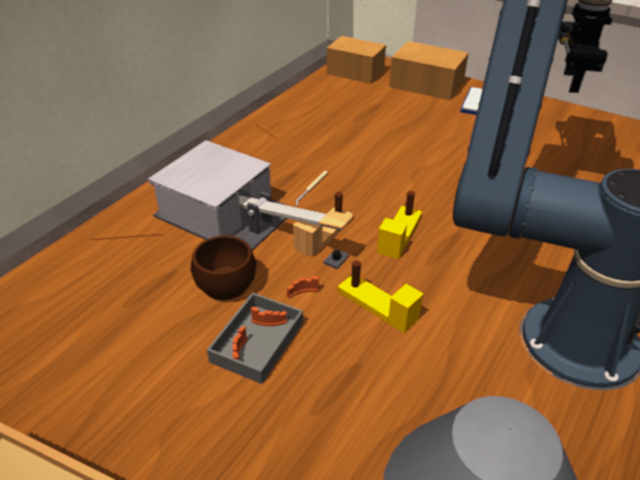

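View pics/top0.png

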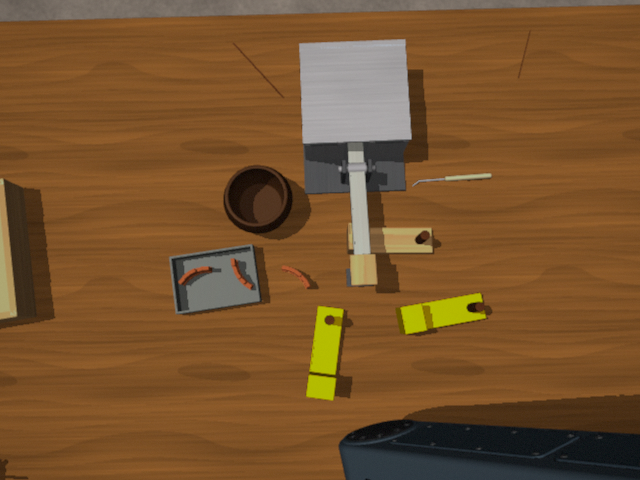

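View pics/wrist0.png

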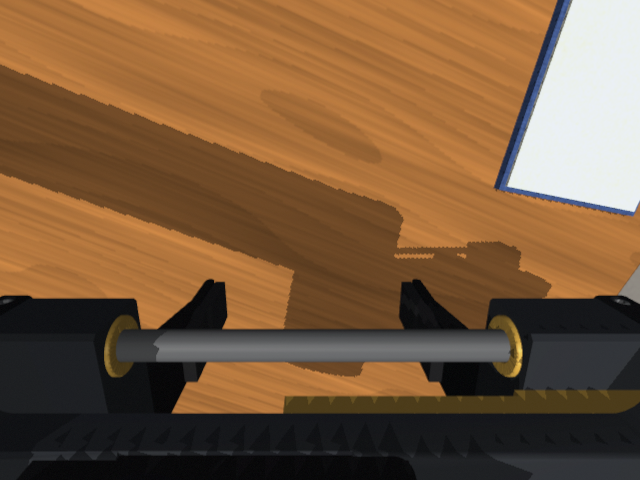

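The top view shows three chock-shaped things. The wooden one is at (348–433, 228–253), peg at (422,238), with its nose under the lever. The two yellow ones are at (325,350) and (442,312). The wooden one fits, being the only one of wood and the only one under the lever. I'll confirm in a crop and measure.

```bash
cat > h.py <<'E'
import numpy as np,cv2,pickle
def cast(c,uv,z):
    R=cv2.Rodrigues(c['rvec'])[0];t=np.ravel(c['tvec']);K=c['camera_matrix']
    C=-R.T@t;d=R.T@np.linalg.inv(K)@np.array([uv[0],uv[1],1.])
    return C+d*(z-C[2])/d[2]
def cloud(c):
    R=cv2.Rodrigues(c['rvec'])[0];t=np.ravel(c['tvec']);K=c['camera_matrix']
    v,u=np.mgrid[:480,:640];d=c['depth']
    P=np.stack([(u-K[0,2])/K[0,0]*d,(v-K[1,2])/K[1,1]*d,d],-1)
    W=(P-t)@R; W[d==0]=np.nan
    return W
E
python3 - <<'E'
from h import *
c=pickle.load(open('pics/top0.pkl','rb'));s=pickle.load(open('pics/side0.pkl','rb'))
a=cv2.resize(c['img'][130:350,290:500],None,fx=3.6,fy=3.6*0.75)[:, :, ::-1]
a=cv2.resize(c['img'][135:335,290:500],None,fx=2.9,fy=2.9,interpolation=cv2.INTER_CUBIC)[:,:,::-1]
cv2.imwrite('pics/crop_t.png',a)
cv2.imwrite('pics/crop_s.png',cv2.resize(s['img'][160:340,230:440],None,fx=3.3,fy=3.3,interpolation=cv2.INTER_CUBIC)[:,:,::-1])
W=cloud(c)
Z=W[...,2]
for v in range(150,300,10): print(v,' '.join('%4d'%(1000*z) if z==z else ' nan' for z in Z[v,335:445:6]))
for uv in [(422,238),(363,270),(358,168)]: print(uv,W[uv[1],uv[0]])
E
```

```text
150   58   57   60  nan   66    9   50   49   47   45   44   41   -2    0    3    0    1    3   -2
160    5    5    6   71   70    9   82    6    6    7    4    8    1    2    3    3    0    3   -2
170    7   71   70   74   74   73   85    7    4    6    3    8    1    0   -1   -2   -2   -1    3
180    4   28    7   75   78   17    6    5    7    7    5    9   -1    0    8    6    4    2    1
190  nan    6   10   79   80   79    6    5    3    0    3    2    2    0    0    5    0    0    2
200    1    2    1   84   83   83   -2    6    1    3    1    2    0   -1    1    0    2   -2    0
210    0    0    0   90   87   84    2   -3    3    3    0    2    0    0    0    2    0    0    2
220    2   -1    0   89   88   92    0   -2    1    1    0    0    1    0    2    0   -4   -1    0
230    0    2   49   93   93   90   19   20   19   21   19   19   23   23   20   76   -1    2    0
240    1    2   45   95   95   95   16   23   19   21   20   17   18   21   54   19   18   -2    2
250    2    0   35   97  102  102   23   16   15   16   21   17   18   16   15   21   18   -1   -1
260   -3    0    1  109  110  109  109    0    1   -1    1    1    0    2    0    2    0    2   -1
270    1   -1    9  109  114  113  113    3   -1    0    0    0    1    4    0    3    3    0    0
280    4    0    5  117  112  113  118    1    0    1   -2    1    0   -2    2    2    0    1    0
290    2    0    0    3    3    0   -2   -2    3    0    2    3    1   -1    2    1   -2    4   -2
(422, 238) [ 0.55952369 -0.05596232  0.0776861 ]
(363, 270) [0.49982166 0.05710306 0.1149873 ]
(358, 168) [0.69484394 0.05631149 0.07635935]
```

View pics/crop_t.png

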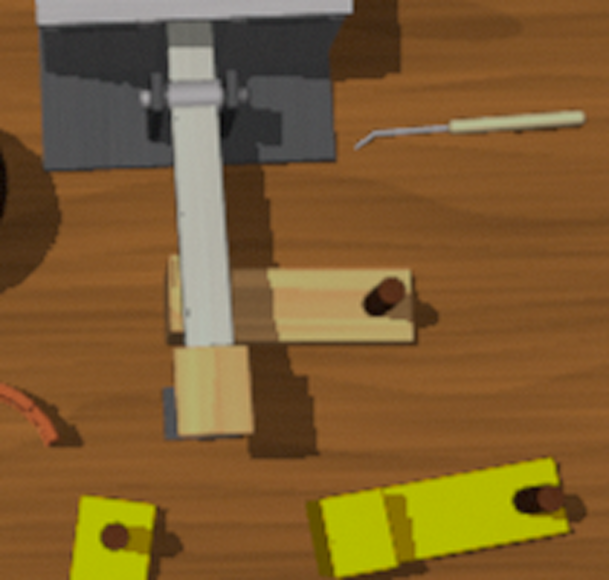

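View pics/crop_s.png

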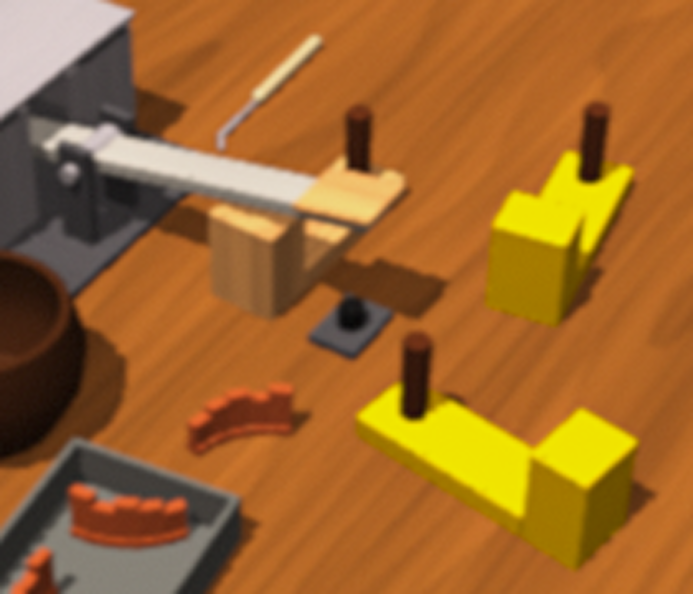

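The crops confirm that the wooden chock (peg top at crop (391,291)) is under the lever. Both yellow ones stand apart from it. Next I'll compute the geometry.

```bash
python3 - <<'E'
from h import *
from scipy.spatial.transform import Rotation as Ro
c=pickle.load(open('pics/top0.pkl','rb'))
f=lambda cu,cv,z:cast(c,(290+cu/2.9,135+cv/2.9),z)
r=lambda a:np.round(np.array(a)*1000,1)
for n,p in dict(pegtop=(391,291,.078),tUL=(275,270,.018),tUR=(412,270,.018),tLR=(412,341,.018),tLL=(275,342,.018),
 padA=(174,348,.106),padB=(245,347,.106),padC=(252,432,.116),padD=(179,436,.116),pivL=(146,98,.066),pivR=(245,96,.066),
 levL0=(173,110,.076),levR0=(218,108,.076),levL1=(186,340,.1),levR1=(232,340,.1),yNose=(320,500,.07),yN2=(385,490,.07),yT=(553,458,.018),yT2=(568,530,.018)).items(): print(n,r(f(*p)))
W=cloud(c);Z=W[...,2]
m=np.zeros((480,640),bool);m[225:256,340:440]=1
q=W[m&(Z>.012)&(Z<.025)];q=q[q[:,1]<.03]
print('tail rect',[r(x) if i<2 else x for i,x in enumerate(cv2.minAreaRect(q[:,:2].astype(np.float32)))],)
m[:]=0;m[225:250,405:440]=1
q=W[m&(Z>.07)&(Z<.085)];print('peg',r(q.mean(0)),len(q))
m[:]=0;m[258:284,345:382]=1
q=W[m&(Z>.1)];print('pad',r(q.mean(0)),[r(x) if i<2 else x for i,x in enumerate(cv2.minAreaRect(q[:,:2].astype(np.float32)))])
print(Ro.from_quat([-0.587,0.394,-0.393,0.588]).as_matrix().round(3))
E
```

```text
pegtop [564.3 -61.3  78. ]
tUL [590.    3.6  18. ]
tUR [587.7 -88.2  18. ]
tLR [539.7 -85.6  18. ]
tLL [541.3   5.6  18. ]
padA [527.9  78.4 106. ]
padB [527.5  35.1 106. ]
padC [474.8  33.9 116. ]
padD [473.4  77.7 116. ]
pivL [697.2  88.8  66. ]
pivR [696.9  24.4  66. ]
levL0 [685.9  72.2  76. ]
levR0 [686.5  43.2  76. ]
levL1 [533.4  70.5 100. ]
levR1 [532.7  42.2 100. ]
yNose [434.5 -11.8  70. ]
yN2 [439.7 -52.7  70. ]
yT [ 459.7 -174.3   18. ]
yT2 [ 412.4 -181.    18. ]
tail rect [array([566.9, -27.9]), array([115.8,  50.1]), 88.6106185913086]
peg [565.7 -60.   77.8] 80
pad [499.3  57.2 111.9] [array([499.5,  57.3]), array([47. , 45.7]), 89.14910125732422]
[[ 0.381 -0.     0.925]
 [-0.925  0.002  0.381]
 [-0.002 -1.     0.   ]]
```

Lever centreline is at y≈56.5 and runs along world x. Pivot x≈697, pad (500, 57, 112), peg (565, −60.5). The chock axis is (−0.022, −1). First move: closed fingers above the tail, between lever and peg.

Request:
jog_arm(series=[[-386,0,514,0,-1.18,0,1],[-386,0,514,0,-1.18,0,1],[-386,0,514,0,-1.18,0,1],[-386,0,514,0,-1.18,0,1],[-386,0,514,0,-1.18,0,1],[-386,0,514,0,-1.18,0,1],[-386,0,514,0,-1.18,0,1],[-386,0,514,0,-1.18,0,1],[-386,0,514,0,-1.18,0,1],[-386,0,514,0,-1.18,0,1],[-386,0,514,0,-1.18,0,1],[-386,0,514,0,-1.18,0,1],[-386,0,514,0,-1.18,0,1],[-386,0,514,0,-1.18,0,1]], grip_force=20)

```text
time: 1.9
position: [0.5656, -0.0267, 0.2225]
tool_rot: [0.707, -0.001, 0.001, -0.707]
ft_force: [-0.5, -0.7, -0.0]
grip_width: 0.0008
```

```bash
python3 - <<'E'
from h import *
from rig import *
from scipy.spatial.transform import Rotation as Ro
o=get_obs();print(o['time'],o['position'],o['q'].round(3),o['ft_force'],o['grip_width']);print(Ro.from_quat(o['tool_rot']).as_matrix().round(3))
c=camera('wrist');cv2.imwrite('pics/w1.png',c['img'][:,:,::-1])
E
```

```text
1.9 [ 0.5656409  -0.02674898  0.22250629] [-0.244  0.449  1.582 -0.     1.112 -0.242] [-0.53468276 -0.67871618 -0.01380565] 0.0007871823950471779
[[ 1.    -0.001  0.002]
 [-0.002 -0.     1.   ]
 [-0.001 -1.    -0.   ]]
```

View pics/w1.png

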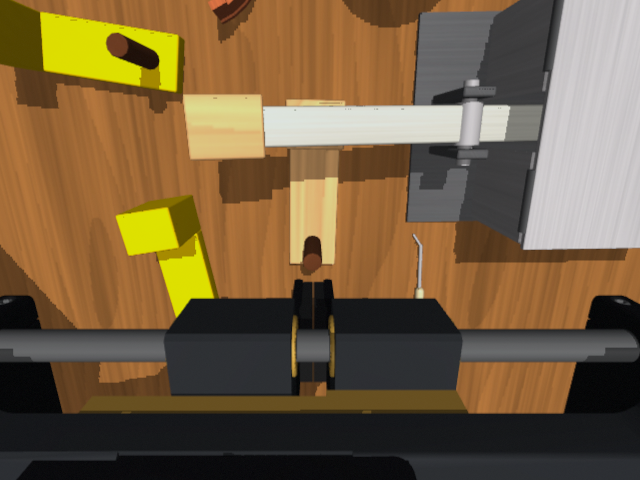

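The wrist view shows the shut fingers (313,330) aligned with the tail, with the peg at (312,250) just below them in perspective. Descending to z≈48 mm.

Request:
jog_arm(series=[[0,50,0,0,0,0,1],[0,100,0,0,0,0,1],[0,140,0,0,0,0,1],[0,165,0,0,0,0,1],[0,175,0,0,0,0,1],[0,175,0,0,0,0,1]])

```text
time: 2.7
position: [0.5662, -0.0257, 0.0474]
tool_rot: [-0.707, 0.001, -0.0, 0.707]
ft_force: [-0.3, 0.4, 0.7]
grip_width: 0.0004
```

```bash
python3 - <<'E'
from h import *
from rig import *
c=camera('wrist');cv2.imwrite('pics/w2.png',c['img'][:,:,::-1])
c=camera('side');cv2.imwrite('pics/s2.png',cv2.resize(c['img'][100:340,200:520],None,fx=2.4,fy=2.4)[:,:,::-1])
o=get_obs();print(o['position'],o['ft_force'])
E
```

```text
[ 0.56719337 -0.02565614  0.04863693] [ 0.17598614 -0.22723551  1.01099627]
```

View pics/s2.png

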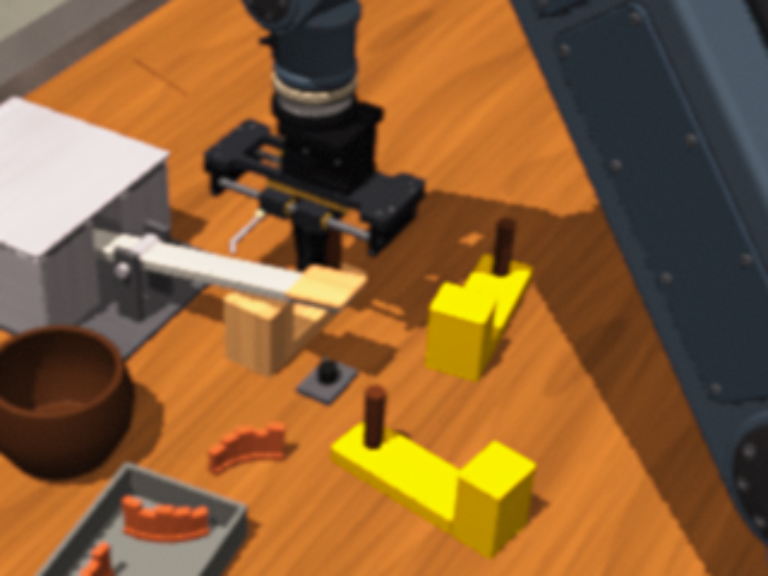

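View pics/w2.png

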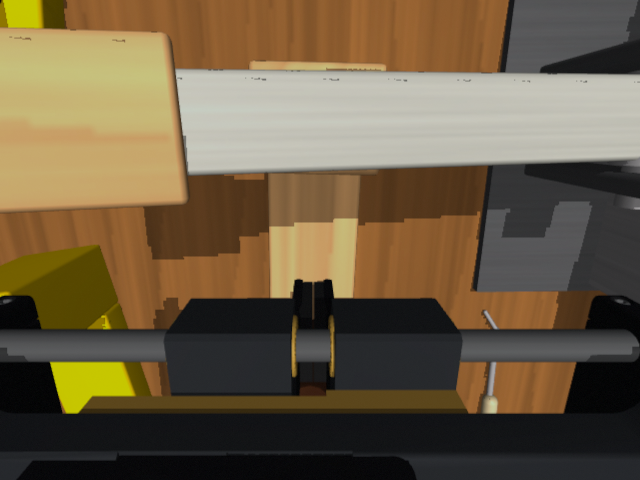

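Fingers are down on the lever side of the peg with nothing touching. I'll push gently and check partway.

Request:
jog_arm(series=[[0,0,-6,0,0,0,1],[0,0,-10,0,0,0,1],[0,0,-13,0,0,0,1],[0,0,-16,0,0,0,1],[0,0,-19,0,0,0,1],[0,0,-23,0,0,0,1],[-1,0,-27,0,0,0,1],[-1,0,-31,0,0,0,1],[-1,0,-35,0,0,0,1],[-1,0,-39,0,0,0,1],[-1,0,-42,0,0,0,1],[-1,0,-45,0,0,0,1],[-1,0,-45,0,0,0,1]])

```text
time: 4.42
position: [0.5653, -0.0706, 0.0475]
tool_rot: [0.707, 0.0, 0.0, -0.707]
ft_force: [-0.8, 0.4, 0.1]
grip_width: 0.0003
```

```bash
python3 - <<'E'
from h import *
from rig import *
c=camera('wrist');a=c['img']
s=camera('side')['img'][160:340,230:440]
cv2.imwrite('pics/w3.png',np.vstack([cv2.resize(a,(400,300)),cv2.resize(s,(400,300))])[:,:,::-1])
o=get_obs();print(o['position'],o['ft_force'])
E
```

```text
[ 0.56537111 -0.07051907  0.04754248] [ 0.62824218 -0.21248111 -0.33242194]
```

View pics/w3.png

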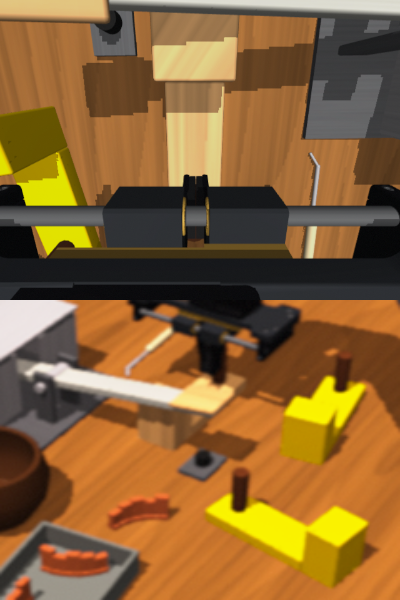

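The chock slides straight and flat: in the wrist view the nose (195,45) is emerging and the tail is still centred on the fingers. Continuing 50 mm, then backing off.

Request:
jog_arm(series=[[0,0,-4,0,0,0,1],[0,0,-8,0,0,0,1],[0,0,-12,0,0,0,1],[0,0,-16,0,0,0,1],[0,0,-20,0,0,0,1],[0,0,-24,0,0,0,1],[-1,0,-28,0,0,0,1],[-1,0,-32,0,0,0,1],[-1,0,-36,0,0,0,1],[-1,0,-40,0,0,0,1],[-1,0,-44,0,0,0,1],[-1,0,-48,0,0,0,1],[-1,0,-50,0,0,0,1],[-1,0,-50,0,0,0,1],[-1,0,-46,0,0,0,1],[-1,0,-42,0,0,0,1],[-1,0,-42,0,0,0,1]])

```text
time: 6.65
position: [0.5643, -0.1117, 0.0476]
tool_rot: [0.707, 0.0, -0.0, -0.707]
ft_force: [0.4, -0.5, -0.0]
grip_width: 0.0007
```

```bash
python3 - <<'E'
from h import *
from rig import *
c=camera('wrist');a=c['img']
s=camera('side')['img'][160:340,230:440]
cv2.imwrite('pics/w4.png',np.vstack([cv2.resize(a,(400,300)),cv2.resize(s,(400,300))])[:,:,::-1])
W=cloud(c);Z=W[...,2]
m=(Z>.06)&(Z<.08)&(W[...,1]>-.06)&(W[...,1]<.04)&(abs(W[...,0]-.565)<.05)
q=W[m];q=q[q[:,0]<.62];print('nose top y range',np.percentile(q[:,1],[1,99]),np.percentile(q[:,0],[1,99]),len(q))
o=get_obs();print(o['position'],o['ft_force'])
E
```

```text
nose top y range [-0.03819794  0.00055366] [0.5366496  0.58505989] 15623
[ 0.56440023 -0.11200479  0.04761561] [ 0.32601549 -0.37703128 -0.98651104]
```

View pics/w4.png

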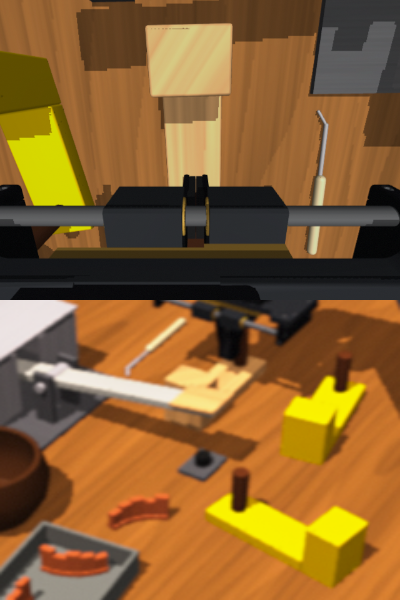

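Nose end is at y≈1 mm and the lever edge at ≈41.5 mm, so the chock is ~40 mm clear and flat. Now up and over the pad.

Request:
jog_arm(series=[[0,-40,0,0,0,0,1],[0,-90,0,0,0,0,1],[0,-130,0,0,0,0,1],[0,-130,0,0,0,0,1],[-25,-130,45,0,0,0,1],[-45,-130,100,0,0,0,1],[-60,-130,145,0,0,0,1],[-64,-130,169,0,0,0,1],[-64,-130,169,0,0,0,1],[-64,-100,169,0,0,0,1],[-64,-86,169,0,0,0,1],[-64,-86,169,0,0,0,1]])

```text
time: 8.25
position: [0.4995, 0.0561, 0.1322]
tool_rot: [-0.707, 0.002, 0.001, 0.707]
ft_force: [-0.3, 0.3, 0.4]
grip_width: 0.0002
```

```bash
python3 - <<'E'
from h import *
from rig import *
a=camera('wrist')['img']
s=camera('side')['img'][160:340,230:440]
cv2.imwrite('pics/w5.png',np.vstack([cv2.resize(a,(400,300)),cv2.resize(s,(400,300))])[:,:,::-1])
o=get_obs();print(o['position'],o['ft_force'])
E
```

```text
[0.5006835  0.05627059 0.13355876] [ 0.69936361 -0.29312035 -0.53682044]
```

View pics/w5.png

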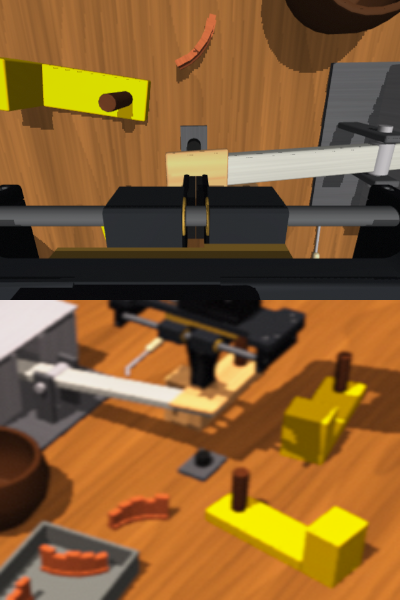

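The fingers stand above the pad centre. Pressing down in two stages.

Request:
jog_arm(series=[[0,10,0,0,0,0,1],[0,16,0,0,0,0,1],[0,22,0,0,0,0,1],[0,28,0,0,0,0,1],[0,34,0,0,0,0,1],[0,40,0,0,0,0,1],[0,46,0,0,0,0,1],[0,52,0,0,0,0,1],[0,58,0,0,0,0,1],[0,64,0,0,0,0,1],[0,70,0,0,0,0,1],[0,76,0,0,0,0,1],[0,82,0,0,0,0,1],[0,86,0,0,0,0,1],[0,86,0,0,0,0,1]])

```text
time: 10.22
position: [0.4964, 0.057, 0.0472]
tool_rot: [-0.707, 0.003, 0.003, 0.707]
ft_force: [-6.4, -1.5, 7.5]
grip_width: 0.0005
```

```bash
python3 - <<'E'
from h import *
from rig import *
a=camera('wrist')['img']
s=camera('side')['img'][130:340,130:410]
cv2.imwrite('pics/w6.png',np.vstack([cv2.resize(a,(400,300)),cv2.resize(s,(400,300))])[:,:,::-1])
o=get_obs();print(o['position'],o['ft_force'])
E
```

```text
[0.49639933 0.05702493 0.04738581] [-5.99489578 -1.09904384  8.0504989 ]
```

View pics/w6.png

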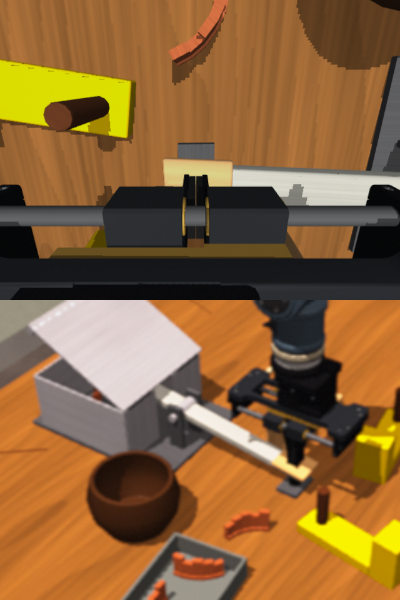

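The flap is rising and the force is ~8 N. Continuing to the stop.

Request:
jog_arm(series=[[2,2,0,0,0,0,1],[3,4,0,0,0,0,1],[3,6,0,0,0,0,1],[3,7,0,0,0,0,1],[3,8,0,0,0,0,1],[3,9,0,0,0,0,1],[3,10,0,0,0,0,1],[3,10,0,0,0,0,1]])

```text
time: 11.32
position: [0.498, 0.0572, 0.0399]
tool_rot: [-0.707, 0.003, 0.004, 0.707]
ft_force: [-11.4, -1.3, 30.0]
grip_width: 0.0002
```

Request:
jog_arm(series=[[0,0,0,0,0,0,1],[0,0,0,0,0,0,1],[0,0,0,0,0,0,1],[0,0,0,0,0,0,1]])

```text
time: 11.82
position: [0.4981, 0.0572, 0.0399]
tool_rot: [-0.707, 0.003, 0.004, 0.707]
ft_force: [-11.5, -2.2, 29.9]
grip_width: 0.0004
```

```bash
python3 - <<'E'
from h import *
from rig import *
a=camera('top')
s=camera('side')
cv2.imwrite('pics/f.png',np.vstack([cv2.resize(a['img'][20:350,150:590],(400,300)),cv2.resize(s['img'][130:340,130:410],(400,300))])[:,:,::-1])
W=cloud(s);Z=W[...,2]
# flap slope: points between x .73..0.95
P=W[120:230,140:280].reshape(-1,3);P=P[(P[:,0]>.68)&(P[:,0]<.95)&(P[:,2]>.102)&(abs(P[:,1]-.057)<.08)]
A=np.c_[P[:,:2],np.ones(len(P))]
k=np.linalg.lstsq(A,P[:,2],rcond=None)[0];r=abs(A@k-P[:,2])<.01
k=np.linalg.lstsq(A[r],P[r,2],rcond=None)[0];print('flap slope rad',np.arctan(k[0]),len(P),r.sum())
o=get_obs();print(o['time'],o['position'],o['ft_force'])
E
```

```text
flap slope rad 0.5416629620130388 4772 4760
11.925 [0.49803602 0.05723788 0.03988452] [-11.6664951   -0.80549976  30.13752975]
```

View pics/f.png

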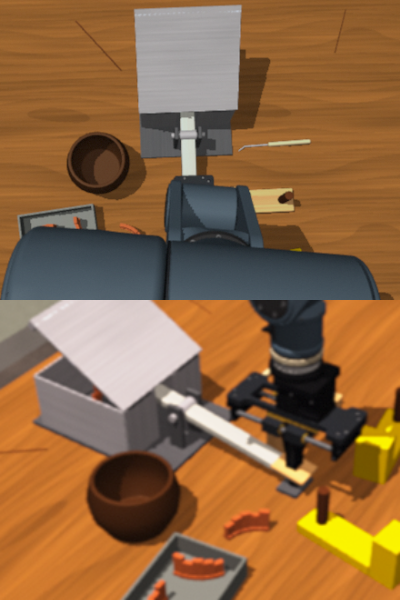

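The flap measures 0.54 rad, which is the stop value. Force is steady at 30 N, the chock is clear, and the bystanders look undisturbed. Handing in.

```bash
python3 -c "
from rig import *
print(hand_in())"
```

```text
the job is handed in; nothing more can be done
None
```

The chock is out from under the lever, and the lever is pressed to its stop with the flap standing up. I handed the job in at about 12 s with the arm still holding it there.

- **Chock:** I pushed the wooden chock by its peg with the shut fingertips. It slid straight and flat about 78 mm towards the peg's side. The nose then measured about 40 mm clear of the lever's edge.
- **Lever and flap:** I pressed the pad down until it met the stop. The last readings were tip height 39.9 mm, a steady downward push of about 30 N, and flap slope 0.54 rad, which is the stop value. There is also a steady sideways force of about 11 N along the lever, from the tip's friction on the pad.
- **Other items:** The jug, shard and pick looked undisturbed in the last pictures, as did the visible part of the tray. I judged this by eye and did not measure their positions. The arm hid part of the tray from the top camera, and the side crop showed only part of it.

No check failed or disagreed.

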